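# Lock the specimen carrier into its dock

## Robot

A 6-joint arm with a two-finger parallel gripper is mounted at the origin on a cart in front of the work surface, level with it; the furniture and walls round the work are solid. World frame = base frame: x ahead of the robot, y to its left, z up, the work surface at z = 0. Lengths are in m, angles in rad, forces in N, time in s.
With the tool pointing down it reaches from about 0.325 to 0.775 m from the base axis. Payload 9.3 kg.
Tool frame: the origin (TCP) lies midway between the tips of the shut fingers; the grasp point (between the pads) lies 19 mm behind it; z points along the fingers, x is the direction in which the jaws open and shut, and the axes are right-handed (so a half turn about z gives the same grasp; the last joint's range is limited). The gripper opens to 85 mm and grips with 20 to 120 N. Pads are 22 mm wide; open, the fingers measure 114 mm over their backs; the gripper's body (76 mm by 85 mm) begins 54 mm behind the grasp point. The pads swing forward as they close: fully open they stand 13 mm farther back than shut.
Start: joints at [-1.319, 0.259, 0.021, 1.334, 0, 1.418], TCP at [0.217, -0.506, 0.231] pointing down, gripper open.
Joint ranges: [-3.04, 3.04], [-0.91, 1.82], [-1.04, 1.36], [-1.92, 1.95], [-1.52, 1.45], [-3.14, 3.14]. Speed limits (rad/s): [2.22, 2.22, 2.79, 3.14, 3.14, 3.14].

## Interface

Orientations are given as [roll, pitch, yaw] about the fixed x, y, z axes, in that order (R = Rz(yaw) Ry(pitch) Rx(roll)).
In Python, from bench import monitor, viewer, ctrl, finder gives the robot as it stands.
- The arm moves only by the tool send_rows, never from a script. Its argument "series" is a list of rows, each a list of 4 numbers: the shift along the tool's x, y, z in mm, then the turn about the tool's z in rad. A call has 1 to 12 rows; each row shifts and turns the commanded pose from where the row before left it, along the tool's axes as they then stand; what a row does not reach is not made up. A row lasts 1/8 s, in which the tool goes at most 62.5 mm and 10.7 degrees, less where a joint would pass 70% of its speed; a pose out of reach is approached as far as the arm can. A call with a gripper value outside its range is refused whole. "hand" is the finger opening in mm, from 0 to 85.4, set as the call begins (left out, the last holds). The fingers move at their own pace and stop on an object; "squeeze" is the grip in N (left out, the last holds). Time passes only in rows, so rows that do not move let the fingers close. It gives the time, the measured TCP pose, the force and the opening at its end, in the units of the state.
- monitor.read_state(): the state, without advancing time (a new reading comes with each control period).
- viewer.read_camera(name): name is "scene" or "top" or "wrist"; returns a dict with "color" (384x512x3 uint8, red, green, blue), "depth" (384x512 float32, m along the optical axis (not along the pixel's ray), 0 where there is no reading), "fovy" (degrees; the focal length in pixels is half the picture's height over the tangent of half this angle, whatever the lens; pixels are square), "cx", "cy" (the principal point, pixels), "k1" (the pictures are not rectified: a ray, as slopes to the right and down, at radius r is drawn at 1 + k1 r^2 times it, then the intrinsics apply), "xyz" and "orientation" of the camera in the world. Camera axes: x right, y up, looking along -z (the intrinsics and any distortion apply to the point x, -y, -z); pixel columns grow to the right and rows downward; lengths in m; the calibration is good to about 2 mm. A picture is of the moment at which its call begins.
- ctrl.hand_in(): hands the job in, once; it reports no verdict.
Trained networks look in a picture, given as the dict that the camera call returned (one of the last four; its "shot" number tells which), for a name from the list of things; names that differ only in an ending like _2 or _b are one class to them, and where a whole thing is asked for, a point or a joint stands for the part that bears it (a point fixed in the world has none). Each returns a list of dicts, best first, with "p" (0 to 1); they miss things now and then, are a little off and sometimes report something else, mostly with a low value. They report only what shows in the picture. A call takes as long as a camera call. They do not tell look-alikes from the thing itself.
- finder.spot_in(picture, query): "position" ([x, y, z] in m, in the coordinates of the camera as it stood for that picture, good to about 4 mm: the middle of the surface that is visible of it).
- finder.regions_of(picture, query): "mask" (384x512 bool, what is visible of it).
- finder.landmark_of(picture, query): "position" ([x, y, z] in m, in the coordinates of the camera as it stood for that picture, good to about 4 mm: a listed point, or the origin of a listed thing).
The state is a dict: "time_s": time; "joint_pos": joint angles; "joint_vel": joint speeds; "joint_efforts": joint torques, N m; "position": TCP position; "tcp_rot": TCP orientation; "force": force on the tool from outside, world axes, zero at the start; "wrist_torque": the same for the moment, N m; "grip_width": finger opening in m.
Only numpy, scipy, OpenCV 4.12 (cv2) and the standard library are available. Lean on these libraries where they do the work, as an engineer would, in place of code of your own. Each camera call takes 0.05 s, during which the arm holds its last target.

## Task

Lock the specimen carrier: with the fingertips, push the slotted disc round by one of its studs until its slot lines up with the sliding bar, and only then push the bar by its stud through the disc and fully home into the eye on the carrier. Push only: do not lift the bar, and do not shift or pick up the other things on the worktop. Finish clear of everything, with the bar left in the eye.

Things in the scene. Friction and masses are not known exactly. Their poses are not given: they have to be found in the camera images.
- dock: fixed lock dock, grey-painted base plate 268 x 92 mm, its top 12 mm above the worktop; along its own x: slide channel, slotted disc, eye, carrier. Origin on the worktop under the disc's axis; x: the way the bar is pushed, z up, y to the left of x. Its x points to the robot's right (world -y), give or take 0.35 rad
- channel (a point): middle of the slide channel, 120 mm behind the disc's axis (dock x -120 mm), 28 mm above the worktop. The channel runs from dock x -200 to -40 mm; the top of its lips is 28.5 mm above the worktop and the gap between them 13 mm; the bar's stud rides in this gap
- carrier (a point): centre of the grey two-cell carrier box, on the worktop, at dock x 110 mm. Box 84 mm along dock x, 150 mm wide, walls 58 mm high; the two capped cups in it are 73 mm high. Fixed
- disc (a joint): angle of the slot to the dock's x axis, rad, growing anticlockwise from above. The slot runs right across, so it lines up with the bar at 0 and equally at 3.14. Range -0.5 to 3.64, stiff (0.05 N m), stays where it is left; starts between 0.65 and 2.5. The bar's tapered nose finds the slot when it is within about 0.2 rad of line
- disc_centre (a point): point on the disc's vertical axis, 50 mm above the worktop. Disc: steel, 76 mm across, two half-moon cheeks whose tops are 34 mm above the worktop; between them the slot, 25 mm wide, open at the top, its floor 14 mm above the worktop
- stud_a (a point): upright round stud on the disc, 10 mm across, 27 mm from the disc's axis, from the cheek (34 mm) up to 67 mm above the worktop; the point is on its axis 50 mm above the worktop. Seen from the disc's axis it stands 90 degrees anticlockwise (from above) of the direction given by joint disc
- stud_b (a point): the same kind of stud on the opposite side of the disc, 90 degrees clockwise of that direction
- bar: steel bar, loose in the channel, slides with a few newtons; about 0.18 kg, 134 mm long, 18 mm wide, 10 mm thick. Origin under its stud on its underside, 14 mm above the worktop; x toward its nose. Its tail ends 12 mm behind the origin
- bar_stud (a point): upright round stud on the bar by which it is pushed, 9 mm across, top 68 mm above the worktop; the point is on its axis, 50 mm above the worktop and 122 mm behind the nose. It starts at dock x -182 to -166 mm; fully home it is at -54 mm
- bar_nose (a point): tip of the bar's tapered nose (6 mm wide), 19 mm above the worktop when the bar lies flat. Fully home it rests against the carrier's wall at dock x 68 mm, past the eye
- eye (a point): centre of the opening of the carrier's steel eye, 52 mm from the disc's axis along dock x, 19 mm above the worktop. The eye spans dock x 48 to 56 mm; opening 25 mm wide, from 14 to 29 mm above the worktop; top 36 mm
- oil_bottle: small dropper bottle, 24 mm wide, 62 mm tall, standing beside the channel on the far side from the robot; loose, to be left alone; origin at its underside
- spare_cup: screw-top sample cup, 62 mm wide, 68 mm tall, standing on the worktop beyond the disc; loose, to be left alone; origin at its underside
- cassette: thin white test cassette, 21 x 70 x 5 mm, lying on the robot's side of the channel; loose, to be left alone; origin at its underside
- timer: bench timer, 62 x 66 x 18 mm, lying on the robot's side of the disc; loose, to be left alone; origin at its underside
- pouch: foil pouch, 62 x 128 x 9 mm, lying beside the tail of the channel, on the far side from the robot; loose, to be left alone; origin at its underside
- marker: marker pen, 17 x 135 x 16 mm, lying across the tail end of the dock; loose, to be left alone; origin at its underside
There are look-alikes about, which are no part of the job. There is more than one size of the bar; the job needs the smaller.

How it is judged:
On the way:
1. the slot is turned in line with the bar while the bar is still drawn back ((value of joint disc between -0.25 and 0.25 rad or value of joint disc between 2.892 and 3.392 rad) and x of bar_nose in the frame of dock below -0.034 m), for 0.2 s.
At the end, for the whole second after the job is handed in: the bar lies at rest through the disc's slot and the eye: its nose at least 60 mm past the disc's axis (4 mm past the far side of the eye), within 9 mm of the dock's middle line and not raised more than 6 mm, and the slot within 0.25 rad of the line ((value of joint disc between -0.25 and 0.25 rad or value of joint disc between 2.892 and 3.392 rad) and x of bar_nose in the frame of dock above 0.06 m and y of bar_nose in the frame of dock between -0.009 and 0.009 m and z of bar_nose in the frame of dock below 0.025 m and z of bar_stud in the frame of dock below 0.056 m and linear speed of bar below 0.01 m/s); the robot touches nothing.
It fails at once if the bar is lifted more than 12 mm (z of bar_nose in the frame of dock above 0.031 m or z of bar_stud in the frame of dock above 0.062 m).
It fails at once if one of the other loose things is shifted more than 20 mm or lifted (distance of any of oil_bottle, spare_cup, cassette, timer, pouch, marker from where it was at the start of the episode above 0.02 m).
It fails at once if the standing bottle or cup is knocked over (angle between any of oil_bottle, spare_cup's own z axis and vertical above 0.5 rad).
It also fails if it takes over 54 s, if anything falls off the work surface, if the arm or the gripper's body presses on something with over 40 N, if the wrist force passes 120 N, or if a joint passes its speed limit or range.

## Working session

There is one attempt and no reset: what is moved stays moved. The work goes in short steps, Python scripts to look and compute and a tool call to move; the robot and the scene stay as the last step left them, time stands still between calls to the robot, and variables do not carry over. Pictures are saved under pics/ and viewed, and the job is handed in when it is done.

Besides the shell and the picture viewer there is one more tool, called after ">>>" as name([rows], argument=value, ...), one row to a line, values as JSON. send_rows: Moves the arm, as the interface text tells. Its arguments: {"type":"object","properties":{"series":{"type":"array","items":{"type":"array","items":{"type":"number"}}},"hand":{"type":"number"},"squeeze":{"type":"number"}},"required":["series"]}

```bash
ls; mkdir -p pics; cat > h.py <<'E'
import numpy as np, cv2
from bench import monitor, viewer, ctrl, finder
from scipy.spatial.transform import Rotation as R
def Rot(o):
    o=np.array(o,float)
    return o if o.shape==(3,3) else (R.from_euler('xyz',o).as_matrix() if o.size==3 else R.from_quat(o).as_matrix())
def f(p): return 192/np.tan(np.radians(p['fovy'])/2)
def K(p): return np.array([[f(p),0,p['cx']],[0,f(p),p['cy']],[0,0,1.]])
def und(p,uv):
    return cv2.undistortPoints(np.array(uv,float).reshape(-1,1,2),K(p),np.array([p['k1'],0,0,0,0.])).reshape(-1,2)
def ray(p,uv):
    s=und(p,uv); d=np.c_[s[:,0],-s[:,1],-np.ones(len(s))]
    return d@Rot(p['orientation']).T
def atz(p,uv,z):
    d=ray(p,uv); c=np.array(p['xyz']); return c+d*((z-c[2])/d[:,2])[:,None]
def proj(p,X):
    c=(np.array(X,float).reshape(-1,3)-p['xyz'])@Rot(p['orientation'])
    s=np.c_[c[:,0]/-c[:,2],-c[:,1]/-c[:,2]]; r2=(s**2).sum(1)[:,None]
    s=s*(1+p['k1']*r2); return s*f(p)+[p['cx'],p['cy']]
def w(p,c): return np.array(p['xyz'])+Rot(p['orientation'])@np.array(c)
def save(p,n,box=None,s=1):
    im=p['color'][:,:,::-1]
    if box: im=im[box[1]:box[3],box[0]:box[2]]
    if s!=1: im=cv2.resize(im,None,fx=s,fy=s,interpolation=cv2.INTER_CUBIC)
    cv2.imwrite('pics/'+n,im)
E
python3 - <<'E'
from h import *
for n in ['scene','top','wrist']:
    p=viewer.read_camera(n); save(p,n+'0.png')
    print(n,p['xyz'],p['orientation'],p['fovy'],p['cx'],p['cy'],p['k1'])
    if n!='wrist':
      for q in ['channel','carrier','disc_centre','stud_a','stud_b','bar_stud','bar_nose','eye','dock','oil_bottle','spare_cup','marker']:
        print(q,[(np.round(w(p,d['position']),4).tolist(),round(d['p'],2)) for d in finder.landmark_of(p,q)][:3])
print(monitor.read_state())
E
```

```text
pics
scene [-0.083814    0.64879486  1.10080649] [ 0.73618196 -0.01431632 -2.35059853] 46.965158550144785 255.4937645101114 187.57757811238295 -0.053999420305620584
channel [([0.5481, 0.1251, 0.0306], 0.57), ([0.6805, 0.0357, 0.001], 0.39)]
carrier [([0.5865, -0.1008, 0.0002], 0.67)]
disc_centre [([0.565, 0.0087, 0.0467], 0.88), ([0.5589, 0.0584, 0.0184], 0.45)]
stud_a [([0.5913, -0.0075, 0.0466], 0.89), ([0.5439, 0.0209, 0.0488], 0.84)]
stud_b [([0.5913, -0.0075, 0.0466], 0.89), ([0.5439, 0.0209, 0.0488], 0.84)]
bar_stud [([0.4217, -0.3302, 0.0525], 0.73), ([0.5362, 0.1789, 0.0473], 0.46)]
bar_nose [([0.5604, 0.059, 0.0179], 0.65), ([0.3947, -0.155, 0.0075], 0.57)]
eye [([0.5793, -0.0463, 0.0207], 0.57)]
dock [([0.5691, 0.0035, 0.0026], 0.97)]
oil_bottle [([0.6389, 0.1069, -0.0017], 0.55), ([0.5341, 0.1758, 0.0458], 0.52)]
spare_cup [([0.6806, 0.032, 0.0014], 0.68)]
marker [([0.5212, 0.2509, 0.0024], 0.52)]
top [ 0.46329866 -0.00141922  1.18244632] [ 0.07792696  0.0080131  -1.56956101] 50.29792204826487 256.23872655483865 192.9525767101042 -0.1032994385011723
channel [([0.5429, 0.12
[... 1048 characters left out ...]
4923013 -0.09583348712685366
{'time_s': 1.35, 'joint_pos': array([-1.31858325e+00,  2.58580808e-01,  2.15054999e-02,  1.33368272e+00,
       -2.13070411e-05,  1.41818791e+00]), 'joint_vel': array([-0.0015925 , -0.00022417, -0.00026438,  0.00029945,  0.00094205,
       -0.00196698]), 'joint_efforts': array([-2.38827270e-04, -5.55384636e+01,  3.44734883e+01,  1.55871203e-03,
       -1.68438955e-04, -1.08816823e-05]), 'position': array([ 0.21660652, -0.50555445,  0.23129132]), 'tcp_rot': array([ 3.14156577e+00, -3.46140314e-05, -1.16597483e+00]), 'force': array([0.00766625, 0.21440062, 0.37681487]), 'wrist_torque': array([ 0.02271518, -0.00508303,  0.03692166]), 'grip_width': 0.085435708081966}
```

View pics/scene0.png

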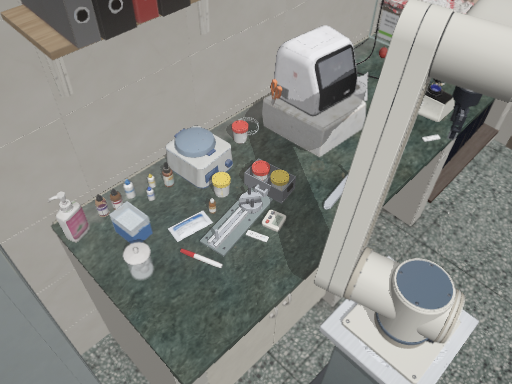

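View pics/top0.png

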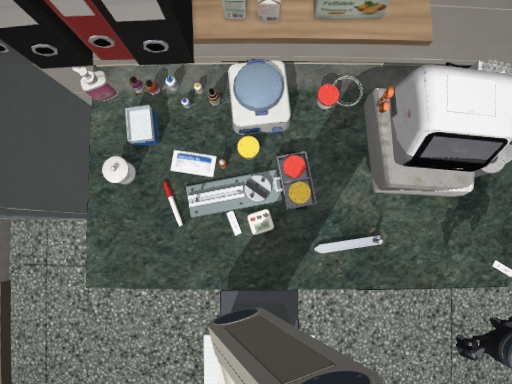

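```bash
python3 - <<'E'
from h import *
import pickle
p=viewer.read_camera('top'); q=viewer.read_camera('scene')
pickle.dump((p,q),open('a.pkl','wb'))
save(p,'topc.png',(140,90,320,230),4); save(q,'scc.png',(180,110,380,260),4)
E
```

```text
(no output)
```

View pics/topc.png

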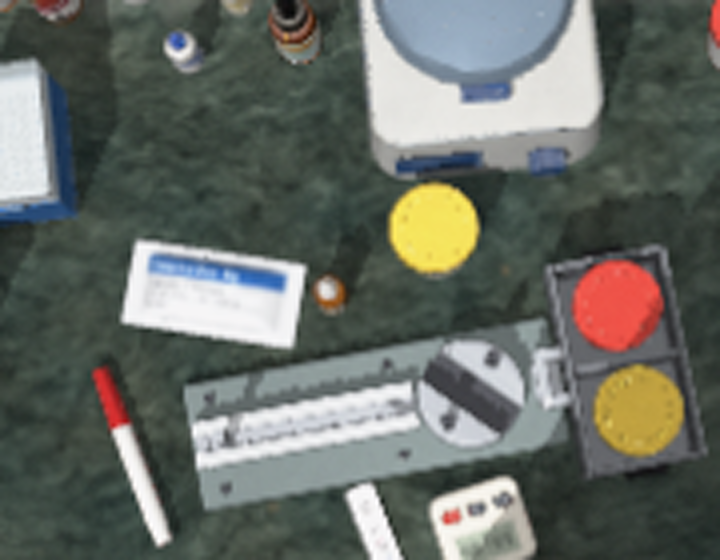

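View pics/scc.png

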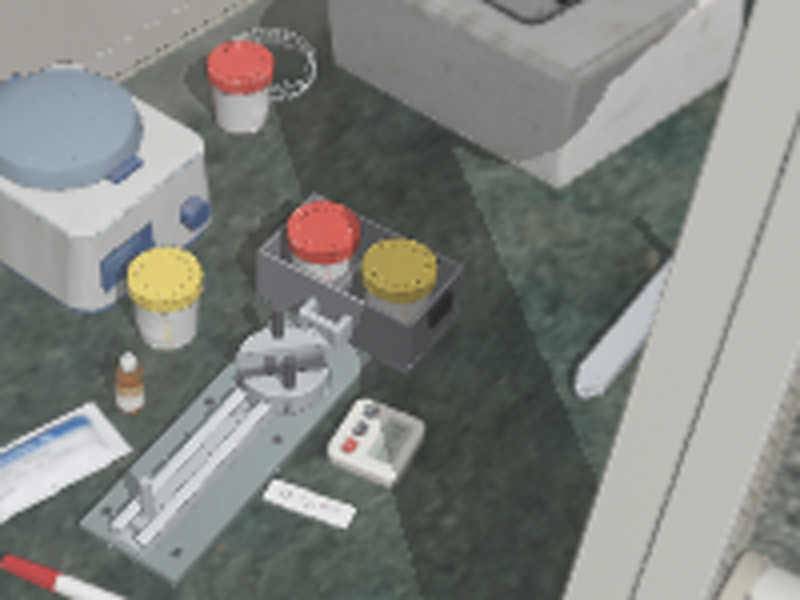

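The channel holds the bar for the job, with its stud at top px (197,197). The bar on the worktop at top px (348,244), stud end about (378,240), is the larger look-alike. The disc is at (259,188), with the slot running upper left to lower right. Next I fit the dock pose and check it with an overlay.

```bash
cat > fit.py <<'E'
from h import *
import pickle
from scipy.optimize import least_squares
p,q=pickle.load(open('a.pkl','rb'))
pts=[(-.12,.0,.5455,.1237),(0,0,.5677,.0068),(.052,0,.5765,-.0478),(.11,0,.588,-.1024),(0,0,.5693,.005),(0,0,.5672,.005)]
P=np.array(pts)
def res(v):
    c,s=np.cos(v[2]),np.sin(v[2])
    return np.r_[v[0]+c*P[:,0]-P[:,2],v[1]+s*P[:,0]-P[:,3]]
r=least_squares(res,[.567,.006,-1.38]);v=r.x;print(v,np.round(r.fun*1000,1))
def D(X,v=v):
    X=np.array(X,float).reshape(-1,3);c,s=np.cos(v[2]),np.sin(v[2])
    return np.c_[v[0]+c*X[:,0]-s*X[:,1],v[1]+s*X[:,0]+c*X[:,1],X[:,2]]
def draw(p,n,box,th,k,v=v,bs=-.174):
    im=cv2.resize(p['color'][box[1]:box[3],box[0]:box[2],::-1],None,fx=k,fy=k,interpolation=cv2.INTER_CUBIC).copy()
    def L(X,col,cl=True):
        u=((proj(p,D(X,v))-[box[0],box[1]]+.5)*k).astype(int); cv2.polylines(im,[u],cl,col,1)
    a=np.linspace(0,2*np.pi,40)
    L(np.c_[.038*np.cos(a),.038*np.sin(a),0*a+.034],(0,0,255))
    L([[-.2,-.0065,.0285],[-.04,-.0065,.0285],[-.04,.0065,.0285],[-.2,.0065,.0285]],(0,0,255))
    L([[.068,-.075,.058],[.152,-.075,.058],[.152,.075,.058],[.068,.075,.058]],(255,0,255))
    for t in (th+np.pi/2,th-np.pi/2):
        for z in (.034,.067): L(np.c_[.027*np.cos(t)+.005*np.cos(a),.027*np.sin(t)+.005*np.sin(a),0*a+z],(0,160,0))
    L(np.c_[bs+.0045*np.cos(a),.0045*np.sin(a),0*a+.068],(255,0,0))
    cv2.imwrite('pics/'+n,im)
if __name__=='__main__':
    sa=np.array([.5435,.020]);sb=np.array([.5912,-.010]);d=sa-sb
    th=np.arctan2(d[1],d[0])-np.pi/2-v[2]; print('th',th%np.pi)
    b=np.array([.536,.178])-v[:2];c,s=np.cos(v[2]),np.sin(v[2]);print('bar',c*b[0]+s*b[1],-s*b[0]+c*b[1])
    th=th%np.pi
    draw(p,'o1.png',(180,130,330,230),th,5); draw(q,'o2.png',(190,150,310,260),th,5)
E
python3 fit.py
```

```text
[ 0.56775496  0.00526561 -1.38714104] [ 0.3  0.1  0.8 -0.2 -1.5  0.6 -0.5 -1.5  1.9 -0.5  0.3  0.3]
th 2.39651638708506
bar -0.17562870167832373 0.00032461978584180304
```

View pics/o1.png

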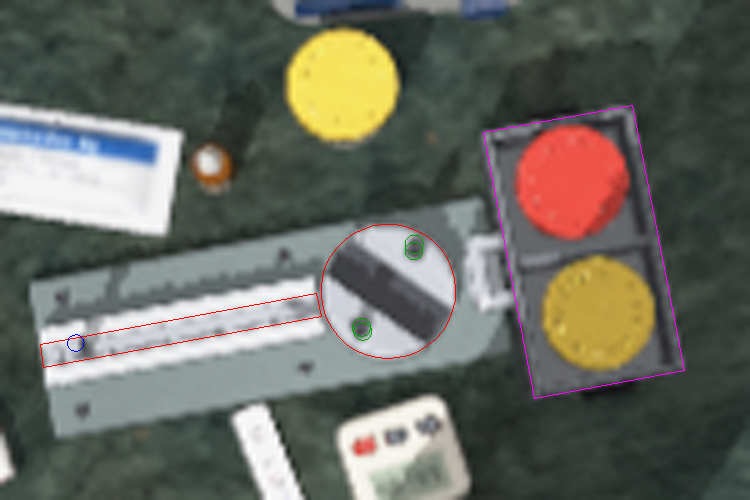

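View pics/o2.png

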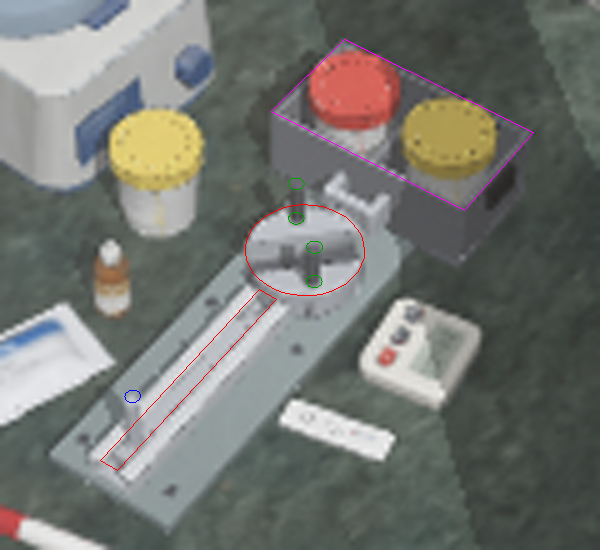

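>>> send_rows([
  [0,0,0,0.11],
  [0,0,0,0.111],
  [-41,-34.5,0,0],
  [-41,-34.5,0,0],
  [-41,-34.5,0,0],
  [-41,-34.5,0,0],
  [-41,-34.5,0,0],
  [-41,-34.5,0,0],
  [-41,-34.5,0,0],
  [-41,-34.5,0,0],
  [-41,-34.5,0,0],
  [-41,-34.5,0,0],
], hand=0, squeeze=40)

```text
time_s: 2.95
position: [0.4816, -0.0377, 0.2315]
tcp_rot: [-3.141, -0.0, -1.387]
force: [1.3, -1.3, 1.1]
grip_width: 0.0001
```

>>> send_rows([
  [-41,-34.5,20,0],
  [-42,-34.5,20,0],
  [0,0,20,0],
  [0,0,0,0],
  [0,0,0,0],
])

```text
time_s: 3.58
position: [0.5337, 0.0544, 0.1721]
tcp_rot: [-3.141, -0.0, -1.388]
force: [0.6, 0.1, 0.4]
grip_width: 0.0002
```

```bash
cat >> h.py <<'E'
V=np.array([.56775,.00527,-1.38714])
def todock(x):
    x=np.array(x)[:2]-V[:2];c,s=np.cos(V[2]),np.sin(V[2]);return np.array([c*x[0]+s*x[1],-s*x[0]+c*x[1]])
def st():
    s=monitor.read_state();print('t',round(s['time_s'],2),'dock mm',np.round(todock(s['position'])*1000,1),'z',round(s['position'][2]*1000,1),'rot',np.round(s['tcp_rot'],3),'F',np.round(s['force'],1),'w',round(s['grip_width'],4))
def studs(p,names=('stud_a','bar_stud','bar_nose')):
    for n in names: print(n,[(np.round(todock(x)*1000,1).tolist(),round(float(x[2])*1000,1),round(d['p'],2)) for d in finder.landmark_of(p,n)[:4] for x in [w(p,d['position'])]])
E
python3 - <<'E'
from h import *
st()
p=viewer.read_camera('wrist');save(p,'w1.png',s=1.5);studs(p,('stud_a','disc_centre','bar_stud','eye','channel'))
E
```

```text
t 3.58 dock mm [-54.5 -24.5] z 172.1 rot [-3.141 -0.    -1.388] F [0.6 0.1 0.4] w 0.0002
stud_a [([-18.0, -19.8], 53.2, 0.6), ([20.7, 19.1], 49.1, 0.56)]
disc_centre [([-3.6, -0.1], 51.0, 0.56)]
bar_stud [([-53.1, -1.6], 21.5, 0.62), ([-174.4, -2.4], 45.1, 0.6), ([-176.6, 1.0], 13.6, 0.25)]
eye [([48.7, 2.0], 18.2, 0.85)]
channel [([-121.2, -1.1], 24.8, 0.71)]
```

View pics/w1.png

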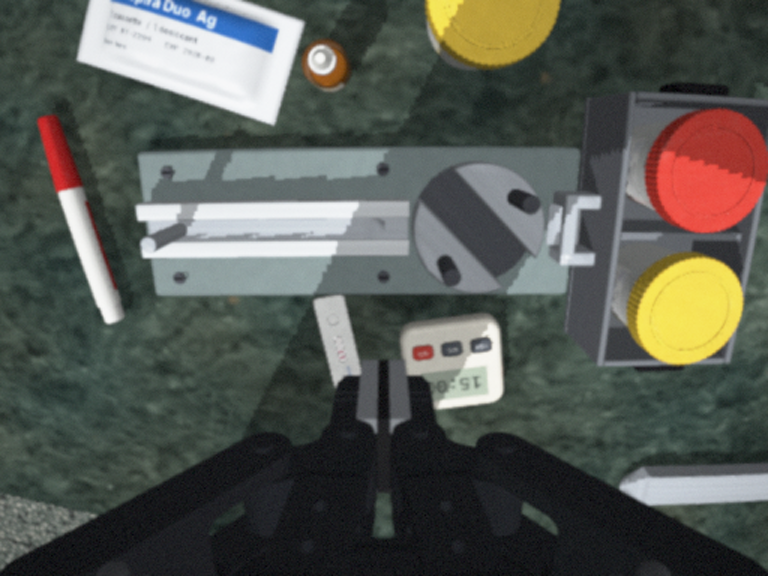

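>>> send_rows([
  [0,0,45,0],
  [0,0,45,0],
  [0,0,35,0],
  [0,0,2,0],
  [0,0,0,0],
  [0,0,0,0],
])

```text
time_s: 4.62
position: [0.5346, 0.0547, 0.0459]
tcp_rot: [-3.139, -0.001, -1.387]
force: [-0.3, 0.4, -0.1]
grip_width: -0.0001
```

```bash
python3 - <<'E'
from h import *
st()
p=viewer.read_camera('wrist');save(p,'w2.png',s=1.5);studs(p,('stud_a',))
t=R.from_euler('xyz',[0,0,0])
s=monitor.read_state()
print(proj(p,[s['position']])*1.5)
E
```

```text
t 4.62 dock mm [-54.7 -23.6] z 45.9 rot [-3.139e+00 -1.000e-03 -1.387e+00] F [-0.3  0.4 -0.1] w -0.0001
stud_a [([19.4, 19.7], 50.4, 0.92), ([-20.3, -19.3], 51.7, 0.65), ([-52.7, -0.2], 22.9, 0.46)]
[[382.78225806 385.66935383]]
```

View pics/w2.png

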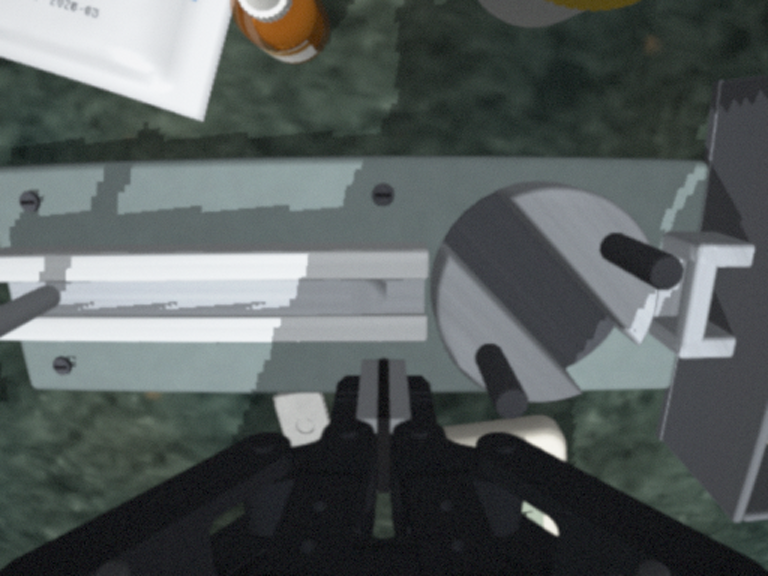

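>>> send_rows([
  [7,0,0,0],
  [7,0,0,0],
  [4,0,0,0],
  [4,0,0,0],
  [4,0,0,0],
  [3,0,0,0],
  [3,0,0,0],
  [0,0,0,0],
  [0,0,0,0],
])

```text
time_s: 5.85
position: [0.5395, 0.0233, 0.0442]
tcp_rot: [-3.142, -0.0, -1.387]
force: [-0.4, 1.4, -1.0]
grip_width: 0.0001
```

```bash
python3 - <<'E'
from h import *
st()
p=viewer.read_camera('wrist');save(p,'w3.png',s=1.5);studs(p,('stud_a',))
E
```

```text
t 5.85 dock mm [-22.8 -24.5] z 44.2 rot [-3.142 -0.    -1.387] F [-0.4  1.4 -1. ] w 0.0001
stud_a [([-4.9, -29.8], 50.8, 0.6), ([6.3, 29.4], 49.0, 0.6)]
```

View pics/w3.png

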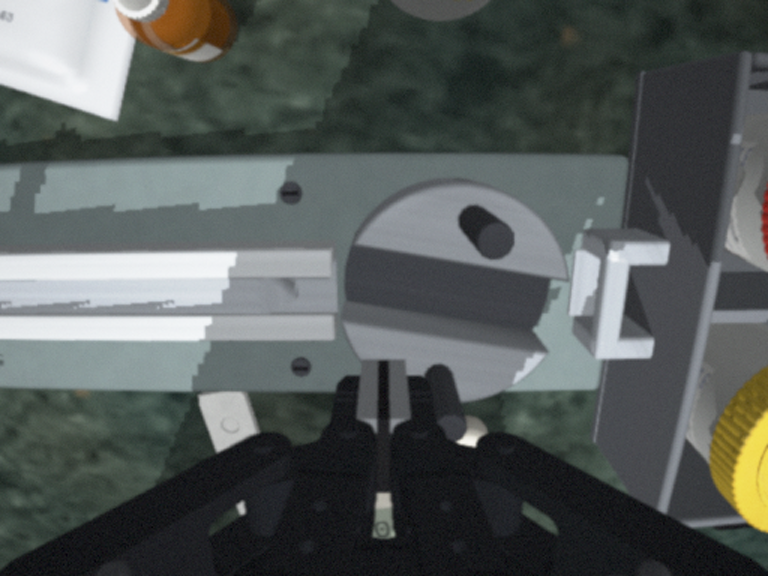

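>>> send_rows([
  [2.5,0,0,0],
  [2.5,0,0,0],
  [0,0,0,0],
  [0,0,0,0],
])

```text
time_s: 6.45
position: [0.5406, 0.0182, 0.0444]
tcp_rot: [-3.141, -0.001, -1.387]
force: [-0.0, 0.0, -1.4]
grip_width: -0.0
```

```bash
python3 - <<'E'
from h import *
st()
p=viewer.read_camera('wrist');save(p,'w4.png',s=1.5);studs(p,('stud_a',))
E
```

```text
t 6.45 dock mm [-17.7 -24.3] z 44.4 rot [-3.141e+00 -1.000e-03 -1.387e+00] F [-0.   0.  -1.4] w -0.0
stud_a [([-0.9, 29.7], 49.3, 0.8), ([0.4, -27.2], 49.8, 0.61)]
```

View pics/w4.png

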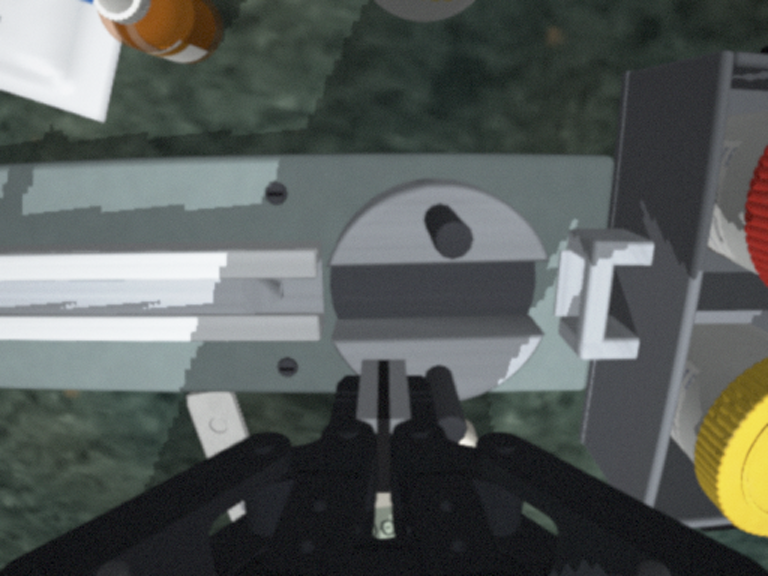

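>>> send_rows([
  [-10,0,0,0],
  [0,0,-38,0],
  [0,0,-40,0],
  [-45,-6,0,0],
  [-45,-6,0,0],
  [-45,-6,0,0],
  [-44,-6,0,0],
  [0,0,0,0],
  [0,0,40,0],
  [0,0,38,0],
  [0,0,0,0],
])

```text
time_s: 7.92
position: [0.5299, 0.1966, 0.0422]
tcp_rot: [3.136, 0.009, -1.369]
force: [0.5, -0.7, -0.4]
grip_width: 0.0001
```

```bash
python3 - <<'E'
from h import *
st()
p=viewer.read_camera('wrist');save(p,'w5.png',s=1.5);studs(p,('bar_stud','bar_nose','stud_a'))
E
```

```text
t 7.92 dock mm [-195.    -2.3] z 42.2 rot [ 3.136  0.009 -1.369] F [ 0.5 -0.7 -0.4] w 0.0001
bar_stud [([-173.2, -0.8], 48.7, 0.77)]
bar_nose [([-53.4, 0.1], 20.8, 0.87)]
stud_a []
```

View pics/w5.png

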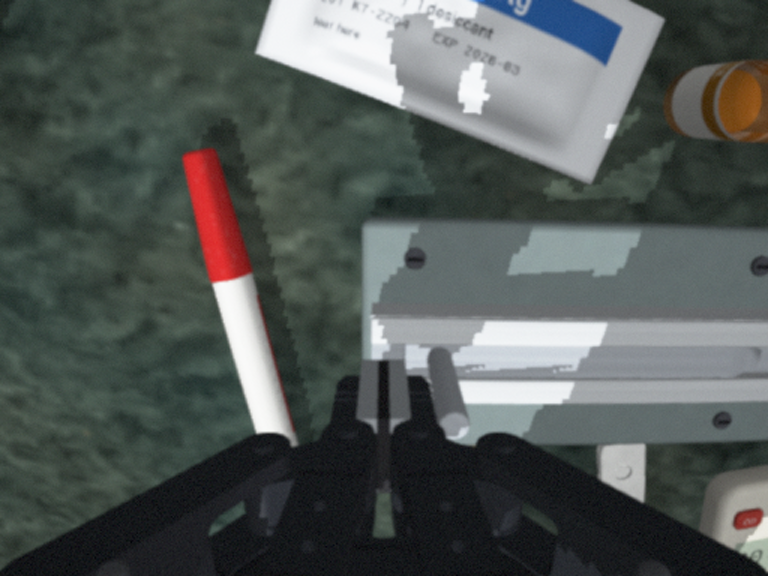

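```bash
python3 - <<'E'
from h import *
st(); s=monitor.read_state(); print(np.round(s['joint_pos'],3),np.round(s['joint_vel'],3),s['joint_efforts'].round(1),s['force'])
E
```

```text
t 8.12 dock mm [-195.3    0.6] z 46.0 rot [-3.139  0.009 -1.368] F [ 0.2 -1.   0.5] w -0.0004
[ 0.202  0.402 -0.263  0.902  0.009  3.142] [ 0.002 -0.002 -0.003 -0.007  0.002 -0.   ] [ -0.  -60.3  28.5   0.    0.   -0. ] [ 0.18826587 -0.98491992  0.52855642]
```

Joint 6 is at its limit here. I'll lift and make a half turn, which leaves the finger geometry the same.

>>> send_rows([
  [0,0,-40,0],
  [0,0,-35,0],
  [0,0,0,-0.18],
  [0,0,0,-0.18],
  [0,0,0,-0.18],
  [0,0,0,-0.18],
  [0,0,0,-0.18],
  [0,0,0,-0.18],
  [0,0,0,-0.18],
  [0,0,0,-0.18],
  [0,0,0,-0.18],
  [0,0,0,-0.18],
])

```text
time_s: 9.62
position: [0.5324, 0.1967, 0.1211]
tcp_rot: [-3.133, -0.005, 0.438]
force: [-0.4, 0.1, -0.7]
grip_width: 0.0001
```

>>> send_rows([
  [0,0,0,-0.18],
  [0,0,0,-0.18],
  [0,0,0,-0.18],
  [0,0,0,-0.18],
  [0,0,0,-0.18],
  [0,0,0,-0.18],
  [0,0,0,-0.18],
  [0,0,0,-0.06],
  [0,0,0,0],
  [0,0,0,0],
])

```text
time_s: 10.88
position: [0.5321, 0.1967, 0.1201]
tcp_rot: [3.141, -0.009, 1.75]
force: [-0.2, -0.6, -0.4]
grip_width: 0.0001
```

```bash
python3 - <<'E'
from h import *
st(); s=monitor.read_state(); print(np.round(s['joint_pos'],3))
E
```

```text
t 10.88 dock mm [-1.947e+02 -1.000e-01] z 120.1 rot [ 3.141 -0.009  1.75 ] F [-0.2 -0.6 -0.4] w 0.0001
[ 0.201  0.34  -0.151  1.078  0.009  0.022]
```

>>> send_rows([
  [15,0,0,0],
  [0,0,40,0],
  [0,0,40,0],
  [0,0,3,0],
  [0,0,0,0],
  [0,0,0,0],
])

```text
time_s: 11.62
position: [0.5299, 0.2127, 0.0381]
tcp_rot: [3.139, -0.01, 1.752]
force: [0.2, 0.4, 0.3]
grip_width: -0.0
```

```bash
python3 - <<'E'
from h import *
st()
p=viewer.read_camera('wrist');save(p,'w6.png',s=1.5);studs(p,('bar_stud','bar_nose','stud_a'))
E
```

```text
t 11.62 dock mm [-210.8    0.6] z 38.1 rot [ 3.139 -0.01   1.752] F [0.2 0.4 0.3] w -0.0
bar_stud [([-175.3, -0.2], 49.0, 0.56)]
bar_nose []
stud_a []
```

View pics/w6.png

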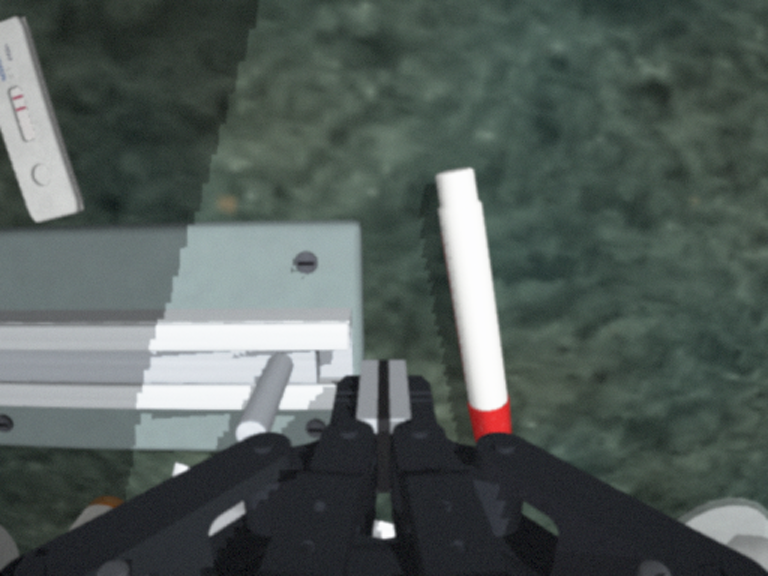

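>>> send_rows([
  [-10,0,0,0],
  [-6,0,0,0],
  [-6,0,0,0],
  [-8,0,0,0],
  [-8,0,0,0],
  [-8,0,0,0],
  [-8,0,0,0],
  [-8,0,0,0],
  [-8,0,0,0],
  [0,0,0,0],
])

```text
time_s: 13.08
position: [0.5416, 0.1425, 0.0355]
tcp_rot: [-3.141, -0.009, 1.751]
force: [-0.0, 0.4, -0.0]
grip_width: -0.0001
```

```bash
python3 - <<'E'
from h import *
st()
p=viewer.read_camera('wrist');save(p,'w7.png',s=1.5);studs(p,('bar_stud','bar_nose','stud_a'))
p=viewer.read_camera('top');save(p,'t7.png',(180,130,330,230),5);studs(p,('bar_stud','bar_nose','stud_a'))
E
```

```text
t 13.07 dock mm [-139.7   -0.7] z 35.5 rot [-3.141 -0.009  1.751] F [-0.   0.4 -0. ] w -0.0001
bar_stud [([-119.8, -2.6], 47.2, 0.78), ([2.7, 0.5], 21.8, 0.23)]
bar_nose [([-249.4, -1.0], -2.0, 0.69)]
stud_a [([0.8, 1.1], 21.8, 0.38)]
bar_stud [([302.8, -205.3], 54.2, 0.95), ([-1.5, 26.9], 49.9, 0.73), ([108.1, 0.6], -7.2, 0.37)]
bar_nose [([127.0, -204.3], 10.3, 0.72), ([1.0, -2.8], 17.4, 0.56)]
stud_a [([0.8, 26.5], 50.2, 0.98), ([1.2, -30.1], 50.9, 0.88)]
```

View pics/w7.png

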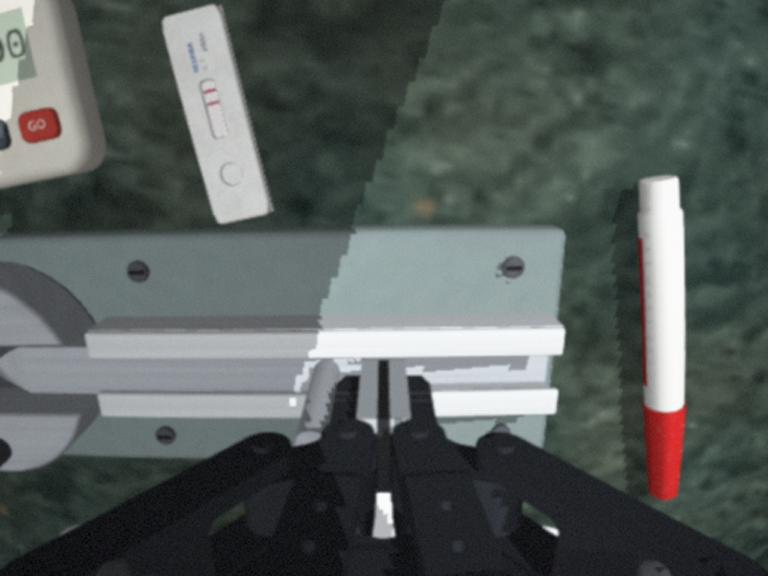

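View pics/t7.png

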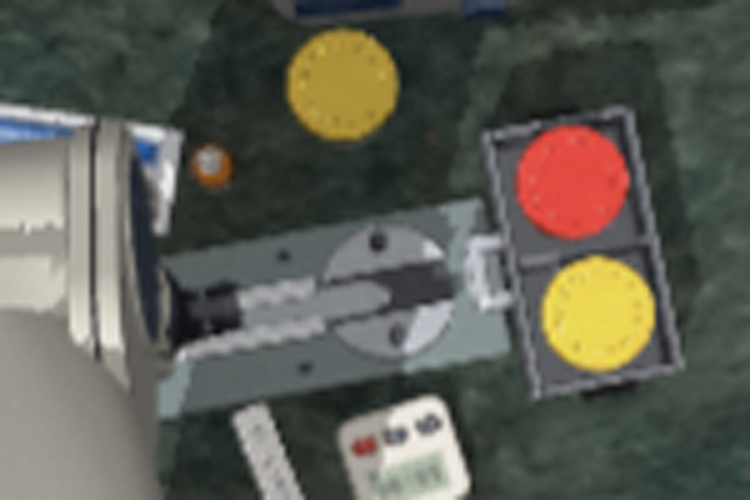

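>>> send_rows([
  [-7,0,0,0],
  [-7,0,0,0],
  [-7,0,0,0],
  [-7,0,0,0],
  [-7,0,0,0],
  [-7,0,0,0],
  [-7,0,0,0],
  [-6,0,0,0],
  [-4,0,0,0],
  [0,0,0,0],
])

```text
time_s: 14.72
position: [0.5522, 0.0848, 0.035]
tcp_rot: [-3.141, -0.009, 1.752]
force: [0.0, 0.1, -0.9]
grip_width: -0.0
```

```bash
python3 - <<'E'
from h import *
st()
p=viewer.read_camera('wrist');save(p,'w8.png',s=1.5);studs(p,('bar_stud','bar_nose','stud_a'))
p=viewer.read_camera('top');save(p,'t8.png',(180,130,330,230),5);studs(p,('bar_stud','bar_nose','stud_a'))
E
```

```text
t 14.72 dock mm [-81.   -0.8] z 35.0 rot [-3.141 -0.009  1.752] F [ 0.   0.1 -0.9] w -0.0
bar_stud [([-60.8, -0.2], 47.9, 0.55)]
bar_nose [([59.5, -3.6], 21.8, 0.65)]
stud_a [([0.2, 27.6], 51.2, 0.79)]
bar_stud [([302.8, -208.7], 54.0, 0.92)]
bar_nose [([130.1, -202.9], 8.5, 0.9), ([59.8, -0.6], 21.4, 0.61)]
stud_a [([0.6, 26.4], 52.0, 0.89), ([-0.4, -28.4], 50.6, 0.53)]
```

View pics/w8.png

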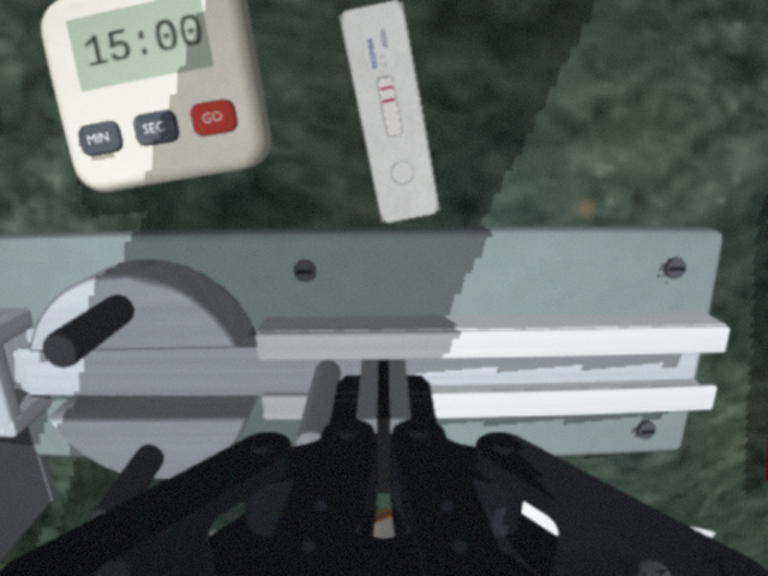

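View pics/t8.png

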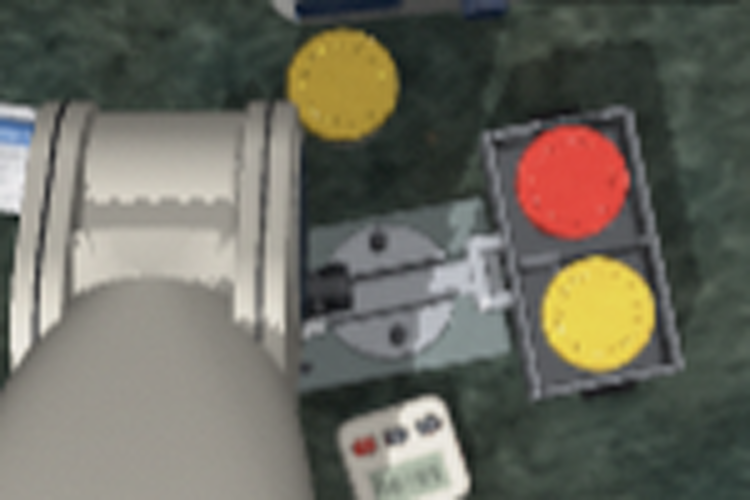

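>>> send_rows([
  [-2,0,0,0],
  [-2,0,0,0],
  [-2,0,0,0],
  [0,0,0,0],
])

```text
time_s: 15.62
position: [0.5533, 0.0792, 0.0352]
tcp_rot: [-3.141, -0.009, 1.752]
force: [-0.0, -0.8, 0.0]
grip_width: -0.0002
```

>>> send_rows([
  [-1,0,0,0],
  [0,0,0,0],
])

```text
time_s: 15.88
position: [0.5534, 0.0785, 0.0351]
tcp_rot: [-3.141, -0.009, 1.752]
force: [1.2, 1.5, 0.1]
grip_width: 0.0
```

>>> send_rows([
  [-1,0,0,0],
  [0,0,0,0],
])

```text
time_s: 16.12
position: [0.5536, 0.0775, 0.0351]
tcp_rot: [-3.141, -0.009, 1.752]
force: [-0.0, 1.3, -0.2]
grip_width: -0.0
```

>>> send_rows([
  [-1,0,0,0],
  [0,0,0,0],
])

```text
time_s: 16.38
position: [0.5538, 0.0765, 0.0351]
tcp_rot: [-3.141, -0.009, 1.752]
force: [-0.3, 2.0, -0.0]
grip_width: 0.0
```

>>> send_rows([
  [-1,0,0,0],
  [0,0,0,0],
])

```text
time_s: 16.62
position: [0.5539, 0.0759, 0.0351]
tcp_rot: [-3.141, -0.01, 1.752]
force: [-0.5, 4.4, 1.0]
grip_width: -0.0
```

```bash
python3 - <<'E'
from h import *
st()
p=viewer.read_camera('wrist');save(p,'w9.png',s=1.5);studs(p,('bar_stud','bar_nose','stud_a'))
E
```

```text
t 16.62 dock mm [-71.9  -0.7] z 35.1 rot [-3.141 -0.01   1.752] F [-0.5  4.4  1. ] w -0.0
bar_stud [([-51.5, 0.2], 47.9, 0.75), ([48.7, 1.9], 17.4, 0.27)]
bar_nose [([-56.5, 1.6], 14.1, 0.19)]
stud_a [([-2.7, 27.8], 49.8, 0.81), ([-53.5, 0.5], 46.4, 0.67), ([0.7, -31.0], 53.8, 0.6)]
```

View pics/w9.png

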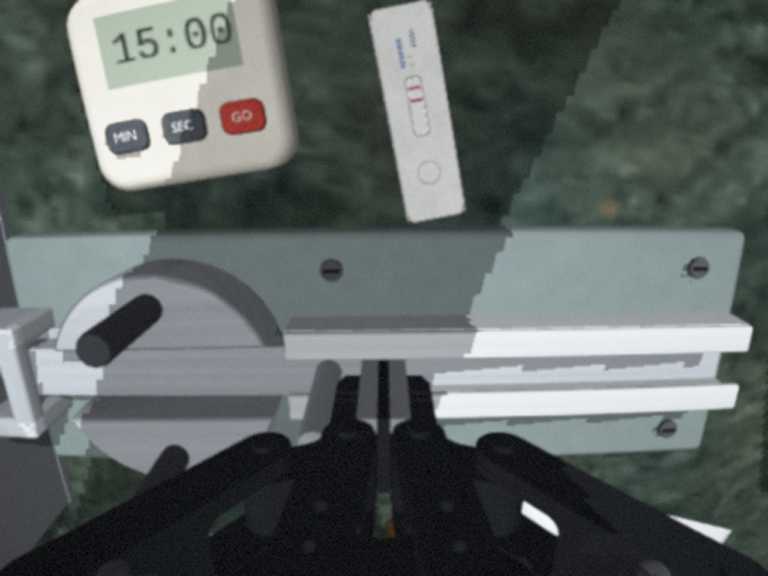

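>>> send_rows([
  [-1,0,0,0],
  [0,0,0,0],
])

```text
time_s: 17.08
position: [0.5539, 0.0756, 0.0352]
tcp_rot: [-3.142, -0.012, 1.753]
force: [-1.8, 9.6, 2.5]
grip_width: -0.0002
```

>>> send_rows([
  [-1,0,0,0],
  [0,0,0,0],
  [0,0,0,0],
])

```text
time_s: 17.45
position: [0.5539, 0.0754, 0.0353]
tcp_rot: [3.142, -0.013, 1.754]
force: [-2.7, 14.3, 4.5]
grip_width: 0.0002
```

Force climbs to 14 N while the tip has stopped advancing, so the bar is against the wall. I'll back off straight and rise.

>>> send_rows([
  [4,0,0,0],
  [10,0,0,0],
  [0,0,0,0],
  [0,0,-40,0],
  [0,0,-50,0],
  [0,0,-50,0],
  [30,0,0,0],
  [40,0,-30,0],
  [50,0,0,0],
  [50,0,0,0],
  [0,0,0,0],
  [0,0,0,0],
])

```text
time_s: 18.95
position: [0.5215, 0.2528, 0.2067]
tcp_rot: [-3.141, -0.009, 1.753]
force: [0.7, 0.4, 0.2]
grip_width: -0.0001
```

```bash
python3 - <<'E'
from h import *
st()
p=viewer.read_camera('wrist');save(p,'w10.png',s=1.5);studs(p,('bar_stud','bar_nose','stud_a'))
q=viewer.read_camera('scene');save(q,'s10.png',(180,130,330,260),5);studs(q,('bar_stud','bar_nose','stud_a'))
E
```

```text
t 18.95 dock mm [-251.8   -0.3] z 206.7 rot [-3.141 -0.009  1.753] F [0.7 0.4 0.2] w -0.0001
bar_stud [([-55.6, -0.7], 49.3, 0.71)]
bar_nose []
stud_a [([2.9, 28.8], 52.9, 0.7), ([-84.9, 90.1], -1.7, 0.56)]
bar_stud [([-54.9, -0.5], 46.7, 0.71)]
bar_nose [([72.8, 3.2], 18.3, 0.64), ([-2.9, 0.3], 46.2, 0.35)]
stud_a [([-1.7, -29.8], 49.1, 0.63), ([-0.5, 25.9], 46.8, 0.56)]
```

View pics/w10.png

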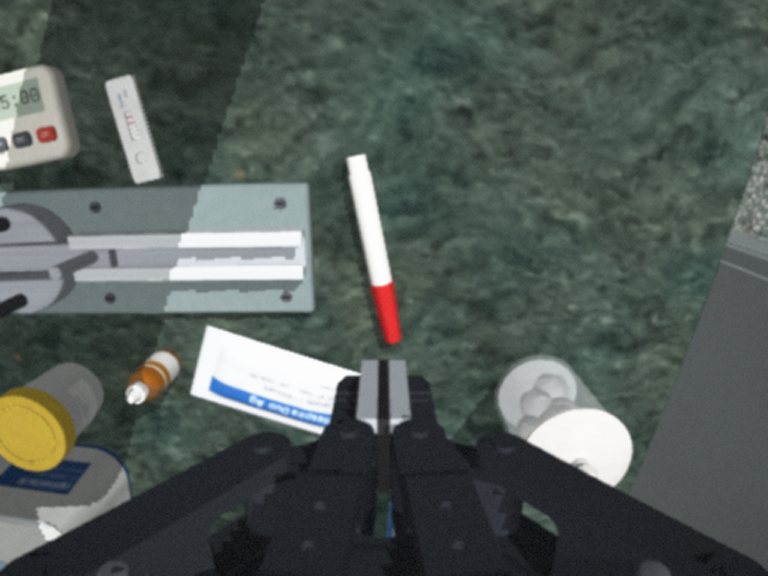

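View pics/s10.png

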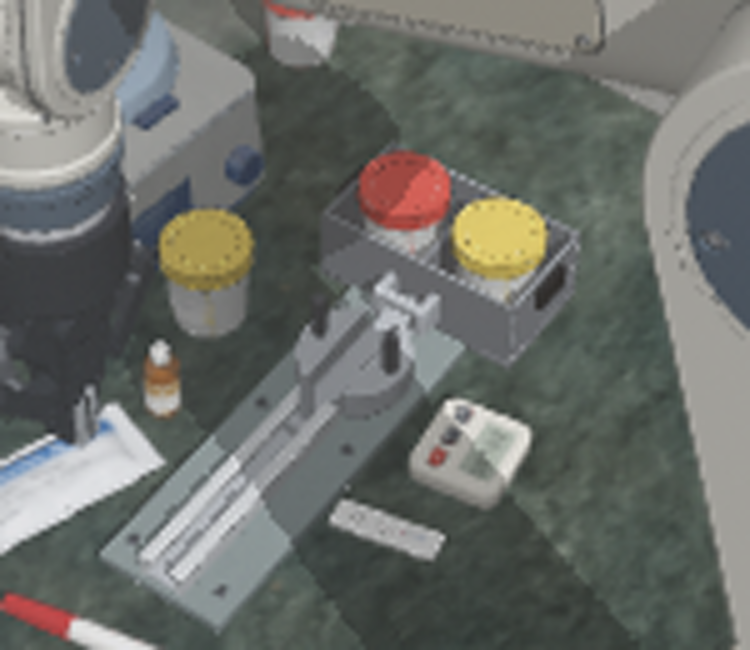

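The bar's stud is at dock x of about -55 mm and its nose is through the eye. Nothing else has moved, and the arm is clear.

```bash
python3 -c "
from h import *
print(ctrl.hand_in())"
```

```text
the job is handed in; nothing more can be done
None
```

The specimen carrier is locked as far as my checks can show, and I've handed the job in at about 19 s of the 54 s. The hand-in gave no verdict.

**What I did:** I pushed the disc round by stud A from about 2.40 rad until its slot lined up with the bar, at about 3.14 rad. The bar was still drawn back then. I then pushed the smaller bar by its stud through the disc and eye. I stopped when the force reached about 14 N and the bar no longer moved forward. Finally I backed the fingers off and rose clear.

**Last checks:**
- **Bar:** two views put its stud at dock x -54.9 and -55.6 mm, against -54 mm when fully home. The nose reading was 72.8 mm against 68 mm, a little past what is possible and about the detector's error. The stud's height was normal, so the bar was not raised.
- **Disc:** its studs stood near dock x 0, within 3 mm, so the slot is in line within about 0.1 rad.
- **Other things:** none of the other loose things looked shifted in the pictures. I did not measure their positions.
- **Robot:** it was about 0.2 m above the worktop, touching nothing, with force near zero.

**What went wrong:** on the first approach to the bar, joint 6 reached its limit short of the target. I lifted and made a half turn of the tool before pushing. Nothing was touched.

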